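Wake and tare the dispensary scale

ROBOT

A 6-joint arm with a two-finger parallel gripper is mounted at the origin on the work surface. World frame = base frame: x ahead of the robot, y to its left, z up, the work surface at z = 0. Lengths are in m, angles in rad, forces in N, time in s.
With the tool pointing down it reaches from about 0.375 to 0.975 m from the base axis. Payload 3.8 kg.
Tool frame: the origin (TCP) lies midway between the tips of the shut fingers; the grasp point (between the pads) lies 19 mm behind it; z points along the fingers, y is the line along which they close (so a half turn about z gives the same grasp; the last joint's range is limited). The gripper opens to 85 mm and grips with 20 to 120 N. Pads are 22 mm wide; open, the fingers measure 114 mm over their backs; the gripper's body (76 mm by 85 mm) begins 54 mm behind the grasp point. The pads swing forward as they close: fully open they stand 13 mm farther back than shut.
Start: joints at [-1.205, 0.264, 1.604, -0, 1.274, -0.037], TCP at [0.265, -0.621, 0.231] pointing down, gripper open.
Joint ranges: [-2.63, 2.63], [-0.94, 2.18], [0.31, 2.57], [-1.31, 4.45], [0, 2.66], [-2.55, 2.55]. Speed limits (rad/s): [2.57, 2.57, 3.14, 3.14, 3.14, 3.14].

INTERFACE

Orientations are given as a rotation vector (axis times angle).
In Python, from workcell import bot, imaging gives the robot as it stands.
- The arm moves only by the tool step_arm, never from a script. Its argument "series" is a list of rows, each an object of numbers: "grip": the closure, from -1 (fully open) to 1 (shut); "x", "y", "z": the shift along the tool's x, y, z normalised to -1 to 1, where 1 is 500 mm; "ax", "ay", "az": the turn, a rotation vector about the tool's x, y, z normalised to -1 to 1, where 1 is 30 degrees. A call has 1 to 12 rows; each row is the pose to reach, as a shift and turn from the pose commanded when the call began, along the tool's axes at that moment; what a row does not reach only later rows make up. A row lasts 1/10 s, in which the tool goes at most 50 mm and 8.59 degrees, less where a joint would pass 70% of its speed; a pose out of reach is approached as far as the arm can. A call with a number of a shift or a turn outside -1 to 1 is refused whole. A call with a gripper value outside its range is refused whole. The fingers move at their own pace and stop on an object; "force" is the grip in N (left out, the last holds). Time passes only in rows, so rows that repeat a pose let the fingers close. It gives the time, the measured TCP pose, the force, the opening and the grip force at its end, in the units of the state.
- bot.read_state(): the state, without advancing time (a new reading comes with each control period).
- imaging.read_camera(name): name is "side" or "top"; returns a dict with "img" (480x640x3 uint8, red, green, blue), "fx", "fy", "cx", "cy" (pixels), "R" (3x3) and "t" (3): a world point X has camera coordinates R X + t. Camera axes: x right, y down, z forward; pixel columns grow to the right and rows downward; lengths in m; the calibration is good to about 2 mm. A picture is of the moment at which its call begins. There is no depth.
- bot.finish_job(): hands the job in; it is judged then, once.
The state is a dict: "time": time; "q": joint angles; "joint_vel": joint speeds; "joint_torque": joint torques, N m; "tool_pos": TCP position; "tcp_rot": TCP orientation; "wrist_force": force on the tool from outside, world axes, zero at the start; "torque": the same for the moment, N m; "width": opening from 0.0 (shut) to 1.0 (fully open); "grip_force": force on a finger pad.
Only numpy, scipy, OpenCV 4.12 (cv2) and the standard library are available. Lean on these libraries where they do the work, as an engineer would, in place of code of your own. Each camera call takes 0.05 s, during which the arm holds its last target. There are 200 camera calls.

TASK

The empty dish is already on the dispensary scale: switch the scale on by pressing the round key fully down with the fingertips and holding it down for about two seconds, let it come up, then press the long bar key fully down for about half a second to tare, and withdraw. Press gently, leave the two square keys alone, and do not move or lift the dish, scoop, mug or tin.

Things in the scene. Friction and masses are not known exactly. Their poses are not given: they have to be found in the camera images.
- scale: White counter scale, fixed, 320 mm deep (its x) by 300 mm wide (its y). Origin: centre of its underside, z up. Key strip on its -x side (to the robot), top 50 mm up, display behind it; steel platform on its +x side, top 70 mm up. Four keys of the same white plastic stand in a row 125 mm to -x of the origin, centres 66 mm apart, in an order that varies.
- round_mount: Fixed black bezel plate, 44 by 58 by 2 mm, on the key strip (underside 50 mm above the counter), carrying the round key, 32 mm across. Origin: centre of the plate's underside; axes parallel to the scale's.
- round_key_top (a point): Centre of the top face of the round key, 32 mm across. The top stands 12 mm above its bezel and 64 mm above the counter when up, and sinks with the key.
- round_key (a joint): Travel of the round key, 32 mm across: 0 up, 0.006 m fully down (hard stop). Spring: about 1 N to start, 4 N fully down; it comes up by itself.
- bar_mount: Fixed black bezel plate, 44 by 58 by 2 mm, on the key strip (underside 50 mm above the counter), carrying the long bar key, 50 mm by 20 mm, its length across the scale (along the mount's y). Origin: centre of the plate's underside; axes parallel to the scale's.
- bar_key_top (a point): Centre of the top face of the long bar key, 50 mm by 20 mm, its length across the scale (along the mount's y). The top stands 12 mm above its bezel and 64 mm above the counter when up, and sinks with the key.
- bar_key (a joint): Travel of the long bar key, 50 mm by 20 mm, its length across the scale (along the mount's y): 0 up, 0.006 m fully down (hard stop). Spring: about 1 N to start, 4 N fully down; it comes up by itself.
- square_a_mount: Fixed black bezel plate, 44 by 58 by 2 mm, on the key strip (underside 50 mm above the counter), carrying the first of the two equal small square keys, 20 mm by 20 mm. Origin: centre of the plate's underside; axes parallel to the scale's.
- square_a_key_top (a point): Centre of the top face of the first of the two equal small square keys, 20 mm by 20 mm. The top stands 12 mm above its bezel and 64 mm above the counter when up, and sinks with the key.
- square_a_key (a joint): Travel of the first of the two equal small square keys, 20 mm by 20 mm: 0 up, 0.006 m fully down (hard stop). Spring: about 1 N to start, 4 N fully down; it comes up by itself.
- square_b_mount: Fixed black bezel plate, 44 by 58 by 2 mm, on the key strip (underside 50 mm above the counter), carrying the second of the two equal small square keys, 20 mm by 20 mm. Origin: centre of the plate's underside; axes parallel to the scale's.
- square_b_key_top (a point): Centre of the top face of the second of the two equal small square keys, 20 mm by 20 mm. The top stands 12 mm above its bezel and 64 mm above the counter when up, and sinks with the key.
- square_b_key (a joint): Travel of the second of the two equal small square keys, 20 mm by 20 mm: 0 up, 0.006 m fully down (hard stop). Spring: about 1 N to start, 4 N fully down; it comes up by itself.
- dish: Loose shallow steel dish, 170 mm across, 30 mm high, standing on the scale's platform. Origin: centre of its underside.
- scoop: Loose steel scoop on the counter beside the scale, pan 130 by 100 mm with walls 38 mm high at most, dark wooden handle 85 mm long to its -x. Origin: under the middle of the pan.
- mug: Loose white mug, 80 mm across, 90 mm high, handle to its +y, on the counter. Origin: centre of its underside.
- tin: Loose open steel tin, 96 mm across, 45 mm high, on the counter. Origin: centre of its underside.
Mind the look-alikes: they are no part of the job. Leave any pink or purple look-alike of the tin alone.

How it is judged:
On the way, in this order (a step that is already met when the one before it is completed fails the run):
1. the round key is held down by the fingers (at least 4.5 of its 6 mm) for 1 s, the bar key up (value of joint round_key above 0.0045 m and contact force between the fingers and round_mount above 0.5 N and value of joint bar_key below 0.0015 m), for 1 s.
2. the round key is let up (value of joint round_key below 0.0015 m), for 0.1 s.
3. the bar key is pressed by the fingers (at least 4.5 of its 6 mm) for 0.2 s, the round key up (value of joint bar_key above 0.0045 m and contact force between the fingers and bar_mount above 0.5 N and value of joint round_key below 0.0015 m), for 0.2 s.
At the end, for the whole second after the job is handed in: All four keys are up again (within 1.5 mm), and the dish, scoop, mug and tin stand upright and at rest within 12 mm of where they were (value of joint each of round_key, bar_key, square_a_key, square_b_key below 0.0015 m and not (distance of dish from where it was at the start of the episode above 0.012 m) and not (distance of scoop from where it was at the start of the episode above 0.012 m) and not (distance of mug from where it was at the start of the episode above 0.012 m) and not (distance of tin from where it was at the start of the episode above 0.012 m) and angle between each of dish, scoop, mug, tin's own z axis and vertical below 0.1 rad and linear speed of each of dish, scoop, mug, tin below 0.02 m/s); the robot touches nothing.
It fails at once if a square key is pressed (2 mm or more) (value of joint any of square_a_key, square_b_key above 0.002 m).
It fails at once if a key is pressed harder than 35 N (contact force between any of the fingers, the arm and round_mount above 35 N or contact force between any of the fingers, the arm and bar_mount above 35 N or contact force between any of the fingers, the arm and square_a_mount above 35 N or contact force between any of the fingers, the arm and square_b_mount above 35 N).
It fails at once if the scale itself is pushed harder than 35 N (contact force between any of the fingers, the arm and scale above 35 N).
It fails at once if the dish, scoop, mug or tin is moved or lifted by more than 12 mm (distance of any of dish, scoop, mug, tin from where it was at the start of the episode above 0.012 m).
It fails at once if a bystander is tipped more than 0.25 rad (angle between any of dish, scoop, mug, tin's own z axis and vertical above 0.25 rad).
It also fails if it takes over 48 s, if anything falls off the work surface, if the arm or the gripper's body presses on something with over 40 N, if the wrist force passes 120 N, or if a joint passes its speed limit or range.

## Working session

There is one attempt and no reset: what is moved stays moved. The work goes in short steps, Python scripts to look and compute and a tool call to move; the robot and the scene stay as the last step left them, time stands still between calls to the robot, and variables do not carry over. Pictures are saved under pics/ and viewed, at most 10 in all, crops included, and the job is handed in when it is done.

Besides the shell and the picture viewer there is one more tool, called after ">>>" as a command line: name --argument value ..., lists and objects as JSON in quotes. step_arm: Moves the arm, as the interface text tells. Scaled input: -1 to 1 covers 500 mm each way for a shift and 30 degrees each way for a turn. Its arguments: {"type":"object","properties":{"series":{"type":"array","items":{"type":"object","properties":{"grip":{"type":"number"},"x":{"type":"number","minimum":-1,"maximum":1},"y":{"type":"number","minimum":-1,"maximum":1},"z":{"type":"number","minimum":-1,"maximum":1},"ax":{"type":"number","minimum":-1,"maximum":1},"ay":{"type":"number","minimum":-1,"maximum":1},"az":{"type":"number","minimum":-1,"maximum":1}}}},"force":{"type":"number"}},"required":["series"]}

```bash
mkdir -p pics; cat > h.py <<'E'
import numpy as np,cv2
from workcell import bot,imaging
def ray(c,u,v,z):
    R=np.array(c["R"]);t=np.array(c["t"]);o=-R.T@t
    d=R.T@np.array([(u-c["cx"])/c["fx"],(v-c["cy"])/c["fy"],1])
    return o+d*(z-o[2])/d[2]
E
python3 - <<'E'
from h import *
for n in ("top","side"):
    c=imaging.read_camera(n); cv2.imwrite(f"pics/{n}0.png",c["img"][:,:,::-1])
    R=np.array(c["R"]);print(n,-R.T@np.array(c["t"]),R[2],c["fx"])
s=bot.read_state();print(s["tool_pos"],s["tcp_rot"],s["time"],s["width"])
E
```

```text
top [0.37868624 0.044751   0.9719658 ] [ 0.20539828 -0.02932439 -0.97823904] 457.9452121585159
side [0.3301475  0.66348059 0.71722318] [ 0.27493388 -0.65528955 -0.70356731] 513.044115052673
[ 0.26434092 -0.62034978  0.23007376] [-3.07609586e+00 -6.28022972e-01  5.37603631e-04] 0.1 0.9963671671034602
```

View pics/top0.png

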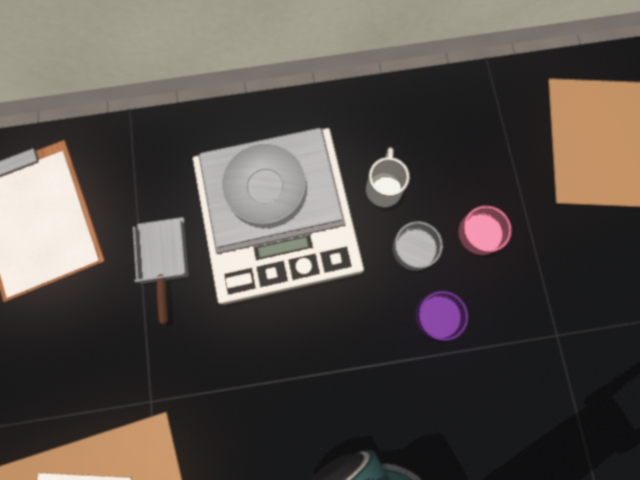

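View pics/side0.png

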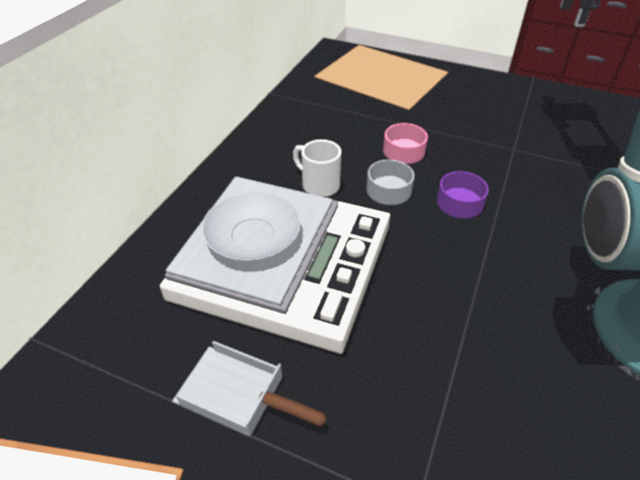

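The top view shows the key row as bar (239,281), square (271,272), round (304,266), square (336,259). The side view agrees: bar (330,306), square (345,275), round (356,248), square (366,223). All four keys are the same white, so the two squares are the look-alikes. I choose the round disc and the elongated bar, then measure them and check in a crop.

```bash
cat > m.py <<'E'
from h import *
G={"top":dict(bar=(239,281),sa=(271,272),rnd=(304,266),sb=(336,259)),"side":dict(bar=(330,306),sa=(345,275),rnd=(356,248),sb=(366,223))}
tiles=[];out={}
for n in G:
    c=imaging.read_camera(n);im=c["img"]
    g=cv2.cvtColor(im,cv2.COLOR_RGB2GRAY)
    m=(g>(150 if n=="top" else 190)).astype(np.uint8)
    k,lab,st,ce=cv2.connectedComponentsWithStats(m,connectivity=4)
    for key,(u,v) in G[n].items():
        l=lab[v,u];p=ray(c,*ce[l],.064);out[n,key]=p
        print(n,key,ce[l].round(1),st[l],p.round(4))
        cv2.circle(im,tuple(int(round(x)) for x in ce[l]),1,(255,0,0),-1)
    u,v=np.mean(list(G[n].values()),0).astype(int)
    tiles.append(cv2.resize(im[v-65:v+65,u-80:u+80,::-1],None,fx=2.4,fy=2.4,interpolation=cv2.INTER_CUBIC))
cv2.imwrite("pics/crop0.png",np.hstack(tiles))
for n in G:
    d=out[n,"bar"]-out[n,"sb"];print(n,np.linalg.norm(d),np.degrees(np.arctan2(d[1],d[0])))
from scipy.spatial.transform import Rotation as Ro
s=bot.read_state();print(Ro.from_rotvec(s["tcp_rot"]).as_matrix().round(4))
E
python3 m.py
```

```text
top bar [273.1 206.3] [  193   129   170   174 17145] [0.6448 0.1172 0.064 ]
top sa [271.  272.6] [266 267  11  12 109] [0.5097 0.1392 0.064 ]
top rnd [303.3 265.4] [296 258  16  16 208] [0.5139 0.0735 0.064 ]
top sb [335.4 258.1] [330 253  12  11 106] [0.5187 0.0079 0.064 ]
side bar [311.1 282.5] [ 160  202  230  140 6225] [0.5528 0.1817 0.064 ]
side sa [343.6 273.5] [337 268  14  12 132] [0.511  0.1429 0.064 ]
side rnd [311.1 282.5] [ 160  202  230  140 6225] [0.5528 0.1817 0.064 ]
side sb [365.3 221.5] [360 217  12  10  99] [0.5198 0.0118 0.064 ]
top 0.1668965830582161 40.923428010801295
side 0.17312197464130896 79.0331690866386
[[ 9.20e-01  3.92e-01 -6.00e-04]
 [ 3.92e-01 -9.20e-01  1.30e-03]
 [ 0.00e+00 -1.40e-03 -1.00e+00]]
```

View pics/crop0.png

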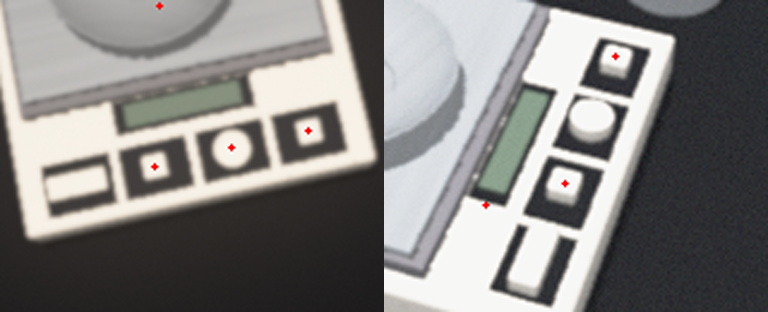

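The crop confirms the order. From the two squares, the row pitch is about (-4.5, +65.7) mm, so the round key is near (0.514, 0.0745), the bar key near (0.5055, 0.206), and the scale yaw is about 4°. I'll shut the fingers and approach at height.

>>> step_arm --series '[{"x": 0.8,"y": -0.86,"az": 0.64,"grip": 1},{"x": 0.8,"y": -0.86,"az": 0.64,"grip": 1},{"x": 0.8,"y": -0.86,"az": 0.64,"grip": 1},{"x": 0.8,"y": -0.86,"az": 0.64,"grip": 1},{"x": 0.8,"y": -0.86,"az": 0.64,"grip": 1},{"x": 0.8,"y": -0.86,"az": 0.64,"grip": 1},{"x": 0.8,"y": -0.86,"az": 0.64,"grip": 1},{"x": 0.8,"y": -0.86,"az": 0.64,"grip": 1},{"x": 0.8,"y": -0.86,"az": 0.64,"grip": 1},{"x": 0.8,"y": -0.86,"az": 0.64,"grip": 1},{"x": 0.8,"y": -0.86,"az": 0.64,"grip": 1},{"x": 0.8,"y": -0.86,"az": 0.64,"grip": 1}]'

```text
validation failed for argument at $.se...
```

```bash
cat > d.py <<'E'
from h import *
from scipy.spatial.transform import Rotation as Ro
s=bot.read_state();R=Ro.from_rotvec(s["tcp_rot"]).as_matrix()
p=np.array(s["tool_pos"]);print(s["time"],p.round(4),"yaw",np.degrees(np.arctan2(R[1,0],R[0,0])).round(2),"tilt",R[2].round(4),"w",s["width"],s["wrist_force"])
for n,t in dict(rnd=(.514,.0745,.064),bar=(.5055,.206,.064)).items(): print(n,"tool mm",(R.T@(np.array(t)-p)*1000).round(1),"units",(R.T@(np.array(t)-p)*2).round(3))
E
python3 d.py
```

```text
0.2 [ 0.2644 -0.6206  0.2304] yaw 23.08 tilt [ 0.     -0.0014 -1.    ] w 1.0029718676621167 [ 0.40425936 -1.08195817 -0.01744721]
rnd tool mm [ 502.1 -541.4  167.2] units [ 1.004 -1.083  0.334]
bar tool mm [ 545.8 -665.7  167.4] units [ 1.092 -1.331  0.335]
```

The call was refused and nothing moved. The message is cut off, so I'll try again with every field in each row.

>>> step_arm --series '[{"x": 0.8,"y": -0.86,"z": 0,"ax": 0,"ay": 0,"az": 0.64,"grip": 1},{"x": 0.8,"y": -0.86,"z": 0,"ax": 0,"ay": 0,"az": 0.64,"grip": 1},{"x": 0.8,"y": -0.86,"z": 0,"ax": 0,"ay": 0,"az": 0.64,"grip": 1},{"x": 0.8,"y": -0.86,"z": 0,"ax": 0,"ay": 0,"az": 0.64,"grip": 1},{"x": 0.8,"y": -0.86,"z": 0,"ax": 0,"ay": 0,"az": 0.64,"grip": 1},{"x": 0.8,"y": -0.86,"z": 0,"ax": 0,"ay": 0,"az": 0.64,"grip": 1},{"x": 0.8,"y": -0.86,"z": 0,"ax": 0,"ay": 0,"az": 0.64,"grip": 1},{"x": 0.8,"y": -0.86,"z": 0,"ax": 0,"ay": 0,"az": 0.64,"grip": 1},{"x": 0.8,"y": -0.86,"z": 0,"ax": 0,"ay": 0,"az": 0.64,"grip": 1},{"x": 0.8,"y": -0.86,"z": 0,"ax": 0,"ay": 0,"az": 0.64,"grip": 1},{"x": 0.8,"y": -0.86,"z": 0,"ax": 0,"ay": 0,"az": 0.64,"grip": 1},{"x": 0.8,"y": -0.86,"z": 0,"ax": 0,"ay": 0,"az": 0.64,"grip": 1}]'

```text
time: 1.4
tool_pos: [0.4644, -0.0659, 0.2315]
tcp_rot: [-3.139, -0.108, -0.001]
wrist_force: [0.9, 0.2, 0.1]
width: 0.0
grip_force: 0.0
```

```bash
python3 d.py
```

```text
1.4 [ 0.4644 -0.0659  0.2315] yaw 3.95 tilt [ 8.e-04 -4.e-04 -1.e+00] w 0.0003640492605732924 [0.87914347 0.18703041 0.08754134]
rnd tool mm [  59.1 -136.6  167.6] units [ 0.118 -0.273  0.335]
bar tool mm [  59.7 -268.3  167.6] units [ 0.119 -0.537  0.335]
```

>>> step_arm --series '[{"x": 0.118,"y": -0.273,"z": 0,"ax": 0,"ay": 0,"az": 0,"grip": 1},{"x": 0.118,"y": -0.273,"z": 0,"ax": 0,"ay": 0,"az": 0,"grip": 1},{"x": 0.118,"y": -0.273,"z": 0,"ax": 0,"ay": 0,"az": 0,"grip": 1},{"x": 0.118,"y": -0.273,"z": 0.1,"ax": 0,"ay": 0,"az": 0,"grip": 1},{"x": 0.118,"y": -0.273,"z": 0.2,"ax": 0,"ay": 0,"az": 0,"grip": 1},{"x": 0.118,"y": -0.273,"z": 0.29,"ax": 0,"ay": 0,"az": 0,"grip": 1},{"x": 0.118,"y": -0.273,"z": 0.29,"ax": 0,"ay": 0,"az": 0,"grip": 1},{"x": 0.118,"y": -0.273,"z": 0.29,"ax": 0,"ay": 0,"az": 0,"grip": 1}]'

```text
time: 2.2
tool_pos: [0.513, 0.0715, 0.0861]
tcp_rot: [3.14, 0.106, -0.004]
wrist_force: [0.7, -0.7, 1.5]
width: 0.001
grip_force: 0.0
```

```bash
python3 d.py; python3 - <<'E'
from h import *
c=imaging.read_camera("side");im=c["img"]
cv2.imwrite("pics/side1.png",cv2.resize(im[160:340,230:470,::-1],None,fx=3,fy=3,interpolation=cv2.INTER_CUBIC))
E
```

```text
2.2 [0.513  0.0715 0.0861] yaw 3.88 tilt [-0.0024  0.     -1.    ] w 0.0013296873161418778 [ 0.66211241 -0.6887139   1.48464607]
rnd tool mm [ 1.3 -2.9 22.1] units [ 0.003 -0.006  0.044]
bar tool mm [   1.7 -134.7   22.1] units [ 0.003 -0.269  0.044]
```

View pics/side1.png

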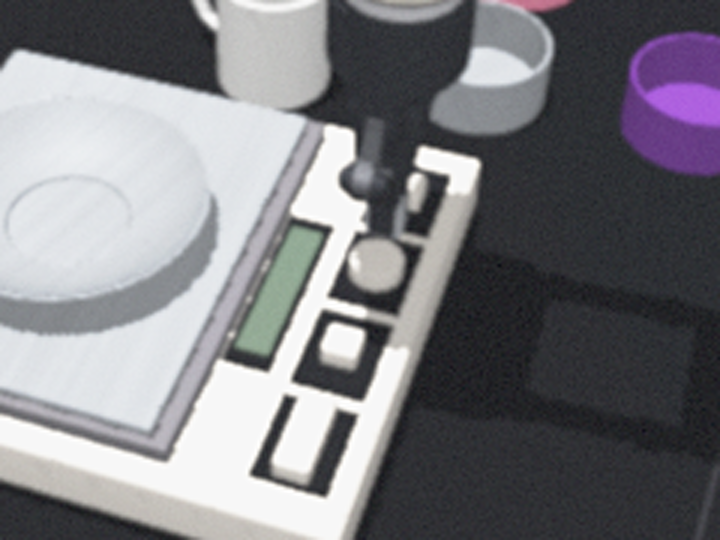

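The fingertips, at crop pixel (385,232), are over the round key at (375,265), about 22 mm above it. I'll press gradually and read the force.

>>> step_arm --series '[{"x": 0.002,"y": -0.004,"z": 0.02,"ax": 0,"ay": 0,"az": 0,"grip": 1},{"x": 0.002,"y": -0.004,"z": 0.036,"ax": 0,"ay": 0,"az": 0,"grip": 1},{"x": 0.002,"y": -0.004,"z": 0.042,"ax": 0,"ay": 0,"az": 0,"grip": 1},{"x": 0.002,"y": -0.004,"z": 0.048,"ax": 0,"ay": 0,"az": 0,"grip": 1},{"x": 0.002,"y": -0.004,"z": 0.052,"ax": 0,"ay": 0,"az": 0,"grip": 1},{"x": 0.002,"y": -0.004,"z": 0.052,"ax": 0,"ay": 0,"az": 0,"grip": 1}]'

```text
time: 2.85
tool_pos: [0.5148, 0.0736, 0.0605]
tcp_rot: [3.14, 0.106, 0.001]
wrist_force: [-1.6, -0.2, 2.6]
width: -0.002
grip_force: 1.3
```

```bash
python3 d.py
```

```text
2.85 [0.5148 0.0736 0.0605] yaw 3.87 tilt [ 4.e-04  0.e+00 -1.e+00] w -0.0018461254138300532 [-1.64996034 -0.18141807  2.57296939]
rnd tool mm [-0.7 -1.  -3.5] units [-0.001 -0.002 -0.007]
bar tool mm [  -0.3 -132.7   -3.5] units [-0.001 -0.265 -0.007]
```

>>> step_arm --series '[{"x": 0,"y": 0,"z": 0.002,"ax": 0,"ay": 0,"az": 0,"grip": 1},{"x": 0,"y": 0,"z": 0.004,"ax": 0,"ay": 0,"az": 0,"grip": 1},{"x": 0,"y": 0,"z": 0.005,"ax": 0,"ay": 0,"az": 0,"grip": 1},{"x": 0,"y": 0,"z": 0.005,"ax": 0,"ay": 0,"az": 0,"grip": 1}]'

```text
time: 3.25
tool_pos: [0.5148, 0.0736, 0.0581]
tcp_rot: [3.14, 0.106, 0.001]
wrist_force: [-0.6, -0.8, 3.5]
width: 0.002
grip_force: 2.1
```

>>> step_arm --series '[{"x": 0,"y": 0,"z": 0.001,"ax": 0,"ay": 0,"az": 0,"grip": 1},{"x": 0,"y": 0,"z": 0.001,"ax": 0,"ay": 0,"az": 0,"grip": 1}]'

```text
time: 3.45
tool_pos: [0.5148, 0.0736, 0.058]
tcp_rot: [3.14, 0.106, 0.001]
wrist_force: [-2.2, -0.9, 7.7]
width: -0.005
grip_force: 3.8
```

The force rose to 7.7 N with no further travel, so the key is on its stop. I'll hold for about 2 s in all, then release.

>>> step_arm --series '[{"x": 0,"y": 0,"z": 0,"ax": 0,"ay": 0,"az": 0,"grip": 1},{"x": 0,"y": 0,"z": 0,"ax": 0,"ay": 0,"az": 0,"grip": 1},{"x": 0,"y": 0,"z": 0,"ax": 0,"ay": 0,"az": 0,"grip": 1},{"x": 0,"y": 0,"z": 0,"ax": 0,"ay": 0,"az": 0,"grip": 1},{"x": 0,"y": 0,"z": 0,"ax": 0,"ay": 0,"az": 0,"grip": 1},{"x": 0,"y": 0,"z": 0,"ax": 0,"ay": 0,"az": 0,"grip": 1},{"x": 0,"y": 0,"z": 0,"ax": 0,"ay": 0,"az": 0,"grip": 1},{"x": 0,"y": 0,"z": 0,"ax": 0,"ay": 0,"az": 0,"grip": 1},{"x": 0,"y": 0,"z": 0,"ax": 0,"ay": 0,"az": 0,"grip": 1},{"x": 0,"y": 0,"z": 0,"ax": 0,"ay": 0,"az": 0,"grip": 1},{"x": 0,"y": 0,"z": 0,"ax": 0,"ay": 0,"az": 0,"grip": 1},{"x": 0,"y": 0,"z": 0,"ax": 0,"ay": 0,"az": 0,"grip": 1}]'

```text
time: 4.65
tool_pos: [0.5148, 0.0736, 0.058]
tcp_rot: [3.14, 0.106, 0.001]
wrist_force: [-1.8, -0.9, 7.1]
width: -0.002
grip_force: 3.7
```

>>> step_arm --series '[{"x": 0,"y": 0,"z": 0,"ax": 0,"ay": 0,"az": 0,"grip": 1},{"x": 0,"y": 0,"z": 0,"ax": 0,"ay": 0,"az": 0,"grip": 1},{"x": 0,"y": 0,"z": 0,"ax": 0,"ay": 0,"az": 0,"grip": 1},{"x": 0,"y": 0,"z": 0,"ax": 0,"ay": 0,"az": 0,"grip": 1},{"x": 0,"y": 0,"z": -0.03,"ax": 0,"ay": 0,"az": 0,"grip": 1},{"x": 0,"y": 0,"z": -0.08,"ax": 0,"ay": 0,"az": 0,"grip": 1},{"x": 0,"y": 0,"z": -0.08,"ax": 0,"ay": 0,"az": 0,"grip": 1},{"x": 0,"y": 0,"z": -0.08,"ax": 0,"ay": 0,"az": 0,"grip": 1}]'

```text
time: 5.45
tool_pos: [0.5148, 0.0737, 0.0973]
tcp_rot: [-3.14, -0.106, -0.002]
wrist_force: [0.5, 0.1, 0.8]
width: 0.0
grip_force: 0.0
```

```bash
python3 d.py; python3 - <<'E'
from h import *
c=imaging.read_camera("side");im=c["img"]
cv2.imwrite("pics/side2.png",cv2.resize(im[160:340,230:470,::-1],None,fx=3,fy=3,interpolation=cv2.INTER_CUBIC))
E
```

```text
5.45 [0.5148 0.0737 0.0973] yaw 3.88 tilt [ 1.1e-03 -1.0e-04 -1.0e+00] w 0.0004199103553458316 [0.52459459 0.10416796 0.78430657]
rnd tool mm [-0.8 -0.8 33.3] units [-0.002 -0.002  0.067]
bar tool mm [  -0.4 -132.6   33.3] units [-0.001 -0.265  0.067]
```

View pics/side2.png

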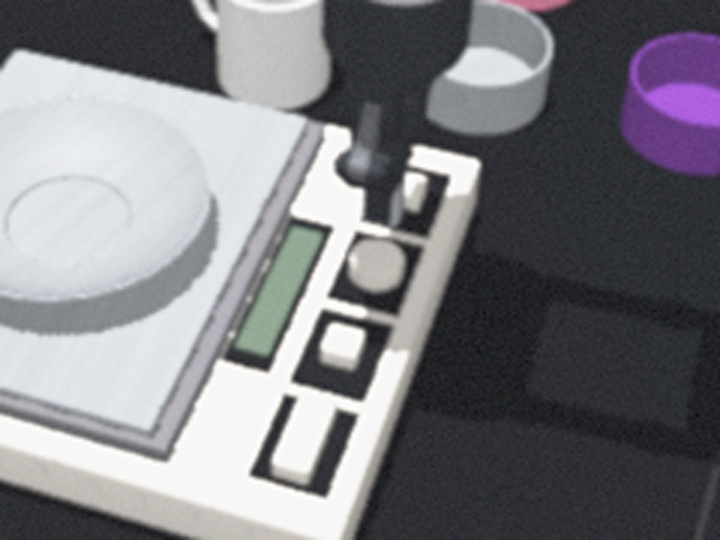

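The round key at crop (375,265) is up again and nothing else has moved. Next I'll move across to the bar key and press it in stages.

>>> step_arm --series '[{"x": 0,"y": -0.1,"z": 0,"ax": 0,"ay": 0,"az": 0,"grip": 1},{"x": 0,"y": -0.2,"z": 0,"ax": 0,"ay": 0,"az": 0,"grip": 1},{"x": 0,"y": -0.265,"z": 0,"ax": 0,"ay": 0,"az": 0,"grip": 1},{"x": 0,"y": -0.265,"z": 0,"ax": 0,"ay": 0,"az": 0,"grip": 1},{"x": 0,"y": -0.265,"z": 0.02,"ax": 0,"ay": 0,"az": 0,"grip": 1},{"x": 0,"y": -0.265,"z": 0.04,"ax": 0,"ay": 0,"az": 0,"grip": 1},{"x": 0,"y": -0.265,"z": 0.04,"ax": 0,"ay": 0,"az": 0,"grip": 1}]'

```text
time: 6.2
tool_pos: [0.5033, 0.2039, 0.0742]
tcp_rot: [3.138, 0.104, -0.008]
wrist_force: [-0.0, 0.0, -0.9]
width: -0.002
grip_force: 0.0
```

```bash
python3 d.py; python3 - <<'E'
from h import *
c=imaging.read_camera("side");im=c["img"]
cv2.imwrite("pics/side3.png",cv2.resize(im[200:360,230:430,::-1],None,fx=3,fy=3,interpolation=cv2.INTER_CUBIC))
E
```

```text
6.2 [0.5033 0.2039 0.0742] yaw 3.8 tilt [-0.0053  0.0017 -1.    ] w -0.0018886574994285087 [-0.04114815  0.04657518 -0.92994831]
rnd tool mm [  2.1 129.8  10.4] units [0.004 0.26  0.021]
bar tool mm [ 2.3 -2.  10.2] units [ 0.005 -0.004  0.02 ]
```

View pics/side3.png

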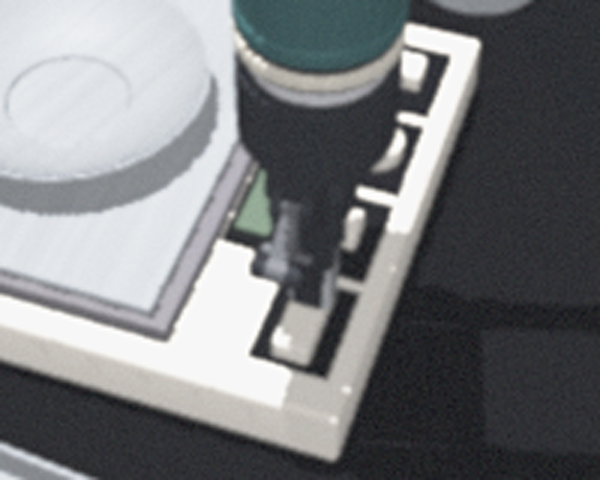

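The fingertips, at crop (318,300), are over the bar key at (303,325). By commanded height, the stop is 20 mm below.

>>> step_arm --series '[{"x": 0,"y": 0,"z": 0.01,"ax": 0,"ay": 0,"az": 0,"grip": 1},{"x": 0,"y": 0,"z": 0.02,"ax": 0,"ay": 0,"az": 0,"grip": 1},{"x": 0,"y": 0,"z": 0.028,"ax": 0,"ay": 0,"az": 0,"grip": 1},{"x": 0,"y": 0,"z": 0.034,"ax": 0,"ay": 0,"az": 0,"grip": 1},{"x": 0,"y": 0,"z": 0.038,"ax": 0,"ay": 0,"az": 0,"grip": 1},{"x": 0,"y": 0,"z": 0.039,"ax": 0,"ay": 0,"az": 0,"grip": 1},{"x": 0,"y": 0,"z": 0.04,"ax": 0,"ay": 0,"az": 0,"grip": 1},{"x": 0,"y": 0,"z": 0.04,"ax": 0,"ay": 0,"az": 0,"grip": 1}]'

```text
time: 7.05
tool_pos: [0.5057, 0.2055, 0.058]
tcp_rot: [3.139, 0.107, 0.0]
wrist_force: [-0.7, -2.9, 6.0]
width: -0.004
grip_force: 2.9
```

The bar key is on its stop at z = 0.058 with about 6 N. I'll hold a little longer, then withdraw.

>>> step_arm --series '[{"x": 0,"y": 0,"z": 0,"ax": 0,"ay": 0,"az": 0,"grip": 1},{"x": 0,"y": 0,"z": 0,"ax": 0,"ay": 0,"az": 0,"grip": 1},{"x": 0,"y": 0,"z": 0,"ax": 0,"ay": 0,"az": 0,"grip": 1},{"x": 0,"y": 0,"z": -0.04,"ax": 0,"ay": 0,"az": 0,"grip": 1},{"x": 0,"y": 0,"z": -0.12,"ax": 0,"ay": 0,"az": 0,"grip": 1},{"x": 0,"y": 0,"z": -0.22,"ax": 0,"ay": 0,"az": 0,"grip": 1},{"x": 0,"y": 0,"z": -0.3,"ax": 0,"ay": 0,"az": 0,"grip": 1},{"x": -0.1,"y": 0,"z": -0.3,"ax": 0,"ay": 0,"az": 0,"grip": 1},{"x": -0.16,"y": 0,"z": -0.3,"ax": 0,"ay": 0,"az": 0,"grip": 1},{"x": -0.16,"y": 0,"z": -0.3,"ax": 0,"ay": 0,"az": 0,"grip": 1},{"x": -0.16,"y": 0,"z": -0.3,"ax": 0,"ay": 0,"az": 0,"grip": 1},{"x": -0.16,"y": 0,"z": -0.3,"ax": 0,"ay": 0,"az": 0,"grip": 1}]'

```text
time: 8.25
tool_pos: [0.4264, 0.2008, 0.2074]
tcp_rot: [-3.139, -0.106, -0.001]
wrist_force: [-0.1, -0.7, -0.3]
width: -0.003
grip_force: 0.0
```

```bash
python3 d.py; python3 - <<'E'
from h import *
c=imaging.read_camera("side");cv2.imwrite("pics/side4.png",c["img"][:,:,::-1])
E
```

```text
8.25 [0.4264 0.2008 0.2074] yaw 3.88 tilt [ 8.e-04 -4.e-04 -1.e+00] w -0.0032531264535004102 [-0.06344683 -0.66795875 -0.28014749]
rnd tool mm [ 78.7 132.  143.4] units [0.157 0.264 0.287]
bar tool mm [ 79.1   0.2 143.4] units [0.158 0.    0.287]
```

View pics/side4.png

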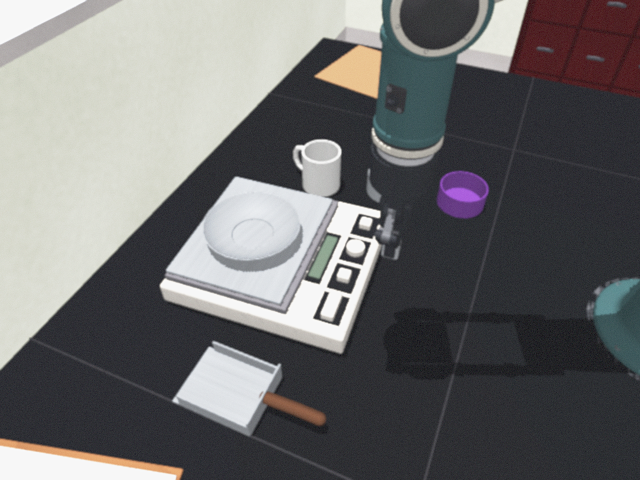

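All four keys are up, from (330,306) to (366,223). The dish, mug and scoop are where they were. The tin is partly hidden but was never approached, and the arm is clear.

```bash
python3 -c "
from workcell import bot
print(bot.finish_job())"
```

```text
the job is handed in; nothing more can be done
None
```

I held the round key on its stop for about 2 s and let it up, then pressed the bar key to its stop for about half a second. I withdrew clear and handed the job in; the highest force I read was about 8 N, and no verdict was returned.

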